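# Close and screw down the battery cover of a kitchen scale

## Task

The kitchen scale lies face down with its battery cover slid open. Slide the cover fully shut, then take the screwdriver from its wooden block and drive the cover's slotted screw clockwise until it is fully home, pressing the blade into the slot as the screw sinks. Then stand the screwdriver back in the block, fully down and let go; do not drop it on the way, and leave the mug, tin, timer and loose battery alone.

Things in the scene. Friction and masses are not known exactly. Their poses are not given: they have to be found in the camera images.
- scale: white kitchen scale lying upside down, fixed to the worktop; steel weighing plate below 160 x 200 x 6, white housing above it 140 (x) x 180 (y), flat top at z = 28 with four black rubber feet 4 high at the corners. Origin: centre of its underside, z up. The cover slides along its y axis between two rails (x = +-32.5, tops at z = 34). All offsets in mm.
- cover (a joint): sliding grey battery cover (plate 58 x 96 x 4 on the housing's top): 0 = fully shut, at its stop; grows as it is open, toward the scale's +y, up to 0.046 m. It stays where it is left; sliding takes about 4 N. It closes toward the scale's -y.
- cover_rib (a point): middle of the top of the cover's finger rib: a grey bar 44 long (along the scale's x), 8 thick (along the scale's y), its top 12 above the cover plate (44 above the worktop). Same axes as the scale; pinch it across y or push it from its +y side. The screw's axis is 71 from it toward the scale's -y.
- screw (a joint): angle of the slotted screw carried by the cover: grows as it turns clockwise seen from above (tightening); the hard stop, fully home, is at 1.6 rad. It sinks 2.5 mm per rad and resists with about 0.1 N m.
- screw_slot (a point): centre of the slot's floor in the screw's brass head, on the screw's axis; z up, x along the slot. Head 17 across, slot 5.2 wide, 4 deep, open at both ends with a black floor. The head sits inside an upright round grey collar on the cover, 28 outside and 20 inside diameter, its rim 46 above the worktop. The floor is 38 above the worktop at joint 0, 34 when home. Fingers do not fit in.
- driver: screwdriver, 140 long, standing blade down in the block, 90 g. Origin: the tip of the blade, on the axis; z up along the axis, x along the blade's width. Blade 12 x 2.5, 14 long; round shank 8.4; red handle 24 x 24 square with sides square to x and y, from 58 to 136 above the tip, small black end cap to 140. Grasp the handle across two sides, about 115 above the tip.
- block: wooden block 64 x 64 x 60, fixed to the worktop; a 17 x 17 square hole with a 3 mm chamfer goes down through its middle. Origin: centre of its underside. When the screwdriver is fully down the handle's lower end rests on the block's top, with the tip about 2 above the worktop.
- mug_cream: striped cream mug, 86 across, 90 high, a bystander; origin centre of its underside
- tin_small: small food tin, 86 across, 40 high, a bystander; origin centre of its underside
- kitchen_timer: round black and white wind-up timer, 67 across, 49 high, a bystander; origin centre of its underside
- battery_aa: loose spent battery lying on the worktop, 50 x 15, a bystander; origin under its middle
There are look-alikes about, which are no part of the job. What is shaped like the block but pink or purple is not meant.

How it is judged (in metres and radians):
On the way, in this order (a step that is already met when the one before it is completed fails the run):
1. the cover is fully shut, within 4 mm, with the screw not yet driven home (value of joint cover below 0.004 m and value of joint screw below 1 rad), for 0.2 s.
2. the screw is fully home (within 0.15 rad of its stop) with the cover shut and the screwdriver's tip in its slot (value of joint screw above 1.45 rad and value of joint cover below 0.004 m and distance between driver and screw_slot below 0.008 m), for 0.1 s.
At the end, for the whole second after the job is handed in: The cover is shut within 4 mm, the screw is within 0.15 rad of its stop, and the screwdriver stands at rest in the block, fully down within 4 mm, tip within 10 mm of the hole's axis, upright within 0.12 rad (value of joint cover below 0.004 m and value of joint screw above 1.45 rad and horizontal distance between driver and block below 0.01 m and z of driver in the frame of block below 0.006 m and angle between driver's own z axis and vertical below 0.12 rad and linear speed of driver below 0.02 m/s); the robot touches nothing.
It fails at once if the screwdriver is dropped or laid over (tilted more than 1 rad) (angle between driver's own z axis and vertical above 1 rad).
It fails at once if the mug, tin, timer or loose battery is moved more than 40 mm (distance of any of mug_cream, tin_small, kitchen_timer, battery_aa from where it was at the start of the episode above 0.04 m).
It also fails if it takes over 64 s, if anything falls off the work surface, if the arm or the gripper's body presses on something with over 40 N, if the wrist force passes 120 N, or if a joint passes its speed limit or range.

## Robot

A 6-joint arm with a two-finger parallel gripper is mounted at the origin on a cart in front of the work surface, level with it; the furniture and walls round the work are solid. World frame = base frame: x ahead of the robot, y to its left, z up, the work surface at z = 0. Lengths are in mm, angles in degrees, forces in N, time in s.
With the tool pointing down it reaches from about 300 to 850 mm from the base axis. Payload 4.2 kg.
Tool frame: the origin (TCP) lies between the finger pads; the fingertips stand 14 mm ahead of it and the grasp point (between the pads) lies 5 mm behind it; z points along the fingers, y is the line along which they close (so a half turn about z gives the same grasp; the last joint's range is limited). The gripper opens to 91 mm and grips with 3 to 60 N. Pads are 32 mm wide; open, the fingers measure 118 mm over their backs; the gripper's body (76 mm by 178 mm) begins 60 mm behind the grasp point.
Start: joints at [-72.021, 18.312, 89.639, -0, 72.044, -1.146], TCP at [188.394, -543.277, 227.976] pointing down, gripper open.
Joint ranges: [-177.97, 177.97], [-48.28, 115.42], [12.27, 149.76], [-77.06, 257.06], [2.81, 150.46], [-146.56, 146.56]. Speed limits (degrees/s): [147.25, 147.25, 180, 180, 180, 180].

## Interface

Orientations are given as [roll, pitch, yaw] about the fixed x, y, z axes, in that order (R = Rz(yaw) Ry(pitch) Rx(roll)).
In Python, from workcell import * gives the robot as it stands. The module is installed in compiled form; this text tells all that it offers.
- The arm moves only by the tool send_rows, never from a script. Its argument "deltas" is a list of rows, each a list of 2 entries, a list of its own where there are three numbers: the shift along the tool's x, y, z normalised to -1 to 1, where 1 is 0.5 m, then the turn, a rotation vector about the tool's x, y, z normalised to -1 to 1, where 1 is 0.5 rad. A call has 1 to 10 rows; each row shifts and turns the commanded pose from where the row before left it, along the tool's axes as they then stand; what a row does not reach is not made up. A row lasts 1/10 s, in which the tool goes at most 50 mm and 8.59 degrees, less where a joint would pass 70% of its speed; a pose out of reach is approached as far as the arm can. A call with a number of a shift or a turn outside -1 to 1 is refused whole. A call with a gripper value outside its range is refused whole. "grip" is the closure, from 0 (fully open) to 1 (shut), set as the call begins (left out, the last holds). The fingers move at their own pace and stop on an object; "grip_force" is the grip in N (left out, the last holds). Time passes only in rows, so rows that do not move let the fingers close. It gives the time, the measured TCP pose, the force, the opening and the grip force at its end, in the units of the state.
- state(): the state, without advancing time (a new reading comes with each control period).
- grab_frame(name): name is "scene" or "top" or "wrist"; returns the picture (400x640x3 uint8, red, green, blue); there is no depth.
- calibration(name): a dict with "mtx" (3x3 intrinsics, pixels), "R" (3x3) and "t" (3): a world point X has camera coordinates R X + t. Camera axes: x right, y down, z forward; pixel columns grow to the right and rows downward; lengths in mm; the calibration is good to about 2 mm. The wrist camera is an equidistant fisheye: a pixel r from the principal point sees the ray r / f radians off the axis. A picture is of the moment at which its call begins: read the wrist's pose just before it. calibration takes no time and is no camera call; for the wrist camera it gives the pose at the moment of the call.
- job_done(): hands the job in; it is judged then, once.
Trained networks look in the newest picture that a camera, given by its name, has taken for a name from the list of things; names that differ only in an ending like _2 or _b are one class to them, and where a whole thing is asked for, a point or a joint stands for the part that bears it (a point fixed in the world has none). Each returns a list of dicts, best first, with "p" (0 to 1); they miss things now and then, are a little off and sometimes report something else, mostly with a low value. They report only what shows in the picture. A call takes as long as a camera call. They do not tell look-alikes from the thing itself.
- trace(camera, label): "pixels" (400x640 bool, what is visible of it) and "bbox" ([left, top, width, height] in pixels, round what is visible of it).
The state is a dict: "time_s": time; "qpos": joint angles; "qvel": joint speeds; "effort": joint torques, N m; "ee_pos": TCP position; "ee_rot": TCP orientation; "force": force on the tool from outside, world axes, zero at the start; "torque": the same for the moment, N m; "gripper_width": finger opening in mm; "gripper_force": force on a finger pad.
Only numpy, scipy, OpenCV 4.12 (cv2) and the standard library are available. Lean on these libraries where they do the work, as an engineer would, in place of code of your own. Each camera call takes 0.05 s, during which the arm holds its last target. There are 200 camera calls.

## Working session

There is one attempt and no reset: what is moved stays moved. The work goes in short steps, Python scripts to look and compute and a tool call to move; the robot and the scene stay as the last step left them, time stands still between calls to the robot, and variables do not carry over. Pictures are saved under pics/ and viewed, at most 10 in all, crops included, and the job is handed in when it is done.

Besides the shell and the picture viewer there is one more tool, called after ">>>" in YAML: its name, and indented under it one key for each argument. send_rows: Moves the arm, as the interface text tells. Scaled input: -1 to 1 covers 0.5 m each way for a shift and 0.5 rad each way for a turn. Its arguments: {"type":"object","properties":{"deltas":{"type":"array","items":{"type":"array"}},"grip":{"type":"number"},"grip_force":{"type":"number"}},"required":["deltas"]}

```bash
mkdir -p pics; ls
python3 - <<'E'
from workcell import *
import cv2, numpy as np
print(state())
for n in ("top","scene"):
    im=grab_frame(n); cv2.imwrite(f"pics/{n}0.png",im[:,:,::-1])
    c=calibration(n); print(n,c)
    for l in ("scale","cover","driver","block","screw_slot","cover_rib","mug_cream","tin_small","kitchen_timer","battery_aa"):
        print(l,[(round(d["p"],2),d["bbox"]) for d in trace(n,l)][:4])
E
```

```text
pics
{'time_s': 0.0, 'qpos': array([-7.20191299e+01,  1.83509151e+01,  8.97056547e+01, -1.98863205e-03,
        7.20440522e+01, -1.14506067e+00]), 'qvel': array([ 0.01333674,  0.02492715, -0.06051307,  0.00433531, -0.02271539,
       -0.01755122]), 'effort': array([-1.23256541e-04, -4.12451327e+01, -2.31967610e+01,  7.28241890e-02,
        4.55808837e-02, -1.29596119e-04]), 'ee_pos': array([ 188.24745118, -542.80629461,  227.13263174]), 'ee_rot': array([-1.79899360e+02, -1.20488276e-04,  1.91265453e+01]), 'force': array([-0.44323659,  0.31210454,  0.42323837]), 'torque': array([-0.01331049, -0.01030693, -0.01012058]), 'gripper_force': 0.0, 'gripper_width': 91.29608823471703}
top {'mtx': array([[510.62055616,   0.        , 320.91483023],
       [  0.        , 510.62055616, 196.70846601],
       [  0.        ,   0.        ,   1.        ]]), 'R': array([[ 0.01980933, -0.99939282,  0.02866336],
       [-0.99087568, -0.02344713, -0.13272384],
       [ 0.13331533, -0.02577266, -0.99073851]]), 't': array([  41.53601998,  579.43552753, 1314.48341612])}
scale [(0.9, [248.9, 181.5, 87.8, 76.0]
[... 710 characters left out ...]
 't': array([484.30171914, 251.2015358 , 765.2156239 ])}
scale [(0.66, [265.8, 212.7, 107.0, 73.3]), (0.25, [372.1, 155.3, 10.7, 32.5])]
cover [(0.89, [288.8, 228.9, 47.2, 26.5])]
driver [(0.85, [372.5, 155.6, 10.5, 30.2]), (0.52, [280.5, 148.4, 30.4, 40.8])]
block [(0.91, [360.5, 178.8, 30.3, 31.9]), (0.71, [396.9, 195.1, 31.7, 42.7]), (0.59, [397.1, 164.2, 26.2, 29.6]), (0.16, [265.7, 213.0, 108.5, 73.5])]
screw_slot []
cover_rib [(0.9, [289.1, 230.4, 49.0, 24.6])]
mug_cream [(0.85, [277.9, 149.6, 32.9, 40.7]), (0.67, [263.6, 215.1, 109.1, 70.7])]
tin_small [(0.76, [206.9, 194.8, 35.7, 35.9])]
kitchen_timer [(0.68, [169.3, 242.0, 33.4, 28.5])]
battery_aa [(0.73, [211.7, 295.7, 26.7, 8.2])]
```

Run:
```python
import cv2, numpy as np
a=cv2.imread("pics/top0.png")[100:300,180:480]; b=cv2.imread("pics/scene0.png")[130:310,160:440]
a=cv2.resize(a,(800,533),interpolation=cv2.INTER_CUBIC); b=cv2.resize(b,(800,514),interpolation=cv2.INTER_CUBIC)
cv2.imwrite("pics/a.png",a);cv2.imwrite("pics/b.png",b)
```

```text
(no output)
```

View pics/a.png

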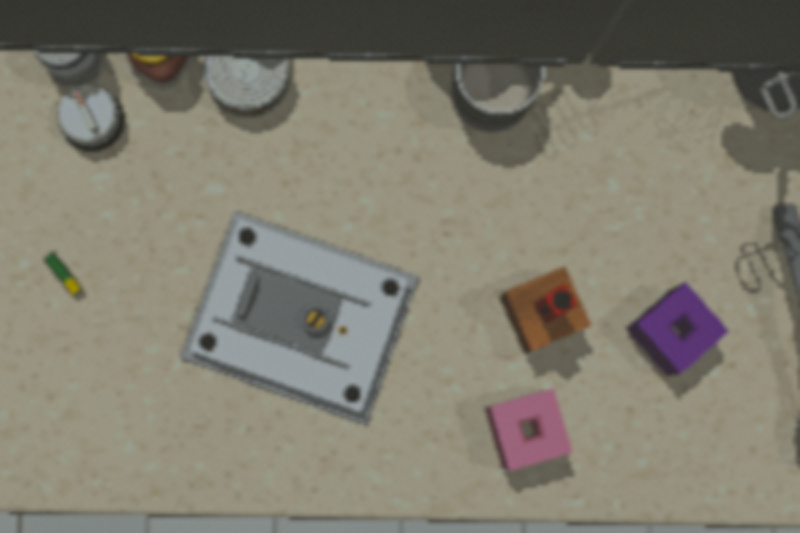

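View pics/b.png

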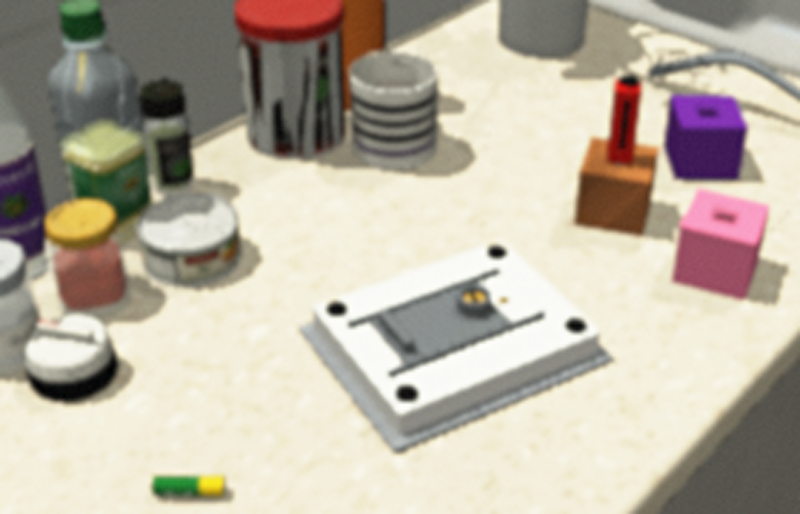

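The top view shows the brown wooden block with the red driver at top-pixel (384,215). The pink look-alike is at (378,261) and the purple one at (434,223). Only the brown block is wooden and holds the driver. The scale is at (293,218), with the rib on its left (+y) end and the screw at (299,220).

```bash
cat > h.py <<'E'
from workcell import *
import cv2, numpy as np
from scipy.spatial.transform import Rotation as Ro
def p2w(n,uv,z,c=None):
    c=c or calibration(n); uv=np.atleast_2d(np.array(uv,float)); K=c["mtx"]
    x=np.c_[(uv[:,0]-K[0,2])/K[0,0],(uv[:,1]-K[1,2])/K[1,1]]
    if n=="wrist":
        r=np.hypot(*x.T)+1e-12; d=np.c_[x*(np.sin(r)/r)[:,None],np.cos(r)]
    else: d=np.c_[x,np.ones(len(x))]
    d=d@c["R"]; o=-c["R"].T@c["t"]
    return (o+d*((np.asarray(z)-o[2])/d[:,2])[:,None])
def w2p(n,X,c=None):
    c=c or calibration(n); P=np.atleast_2d(X)@c["R"].T+c["t"]; K=c["mtx"]
    if n=="wrist":
        rr=np.hypot(P[:,0],P[:,1])+1e-12; th=np.arctan2(rr,P[:,2]); q=P[:,:2]/rr[:,None]*th[:,None]
    else: q=P[:,:2]/P[:,2:]
    return q*[K[0,0],K[1,1]]+[K[0,2],K[1,2]]
def tcpR(s=None):
    s=s or state(); return Ro.from_euler("xyz",s["ee_rot"],degrees=True)
def delta(pos,yaw,s=None):
    "tool-frame shift mm and rotvec rad to (pos, pointing down with yaw deg: tool x direction)"
    s=s or state(); R=tcpR(s); T=Ro.from_euler("xyz",[180,0,yaw],degrees=True)
    return (R.inv().apply(np.array(pos)-s["ee_pos"])).round(1), (R.inv()*T).as_rotvec().round(4)
E
python3 - <<'E'
from h import *
cr=lambda x,y:(180+x*.375,100+y*.375)
f=p2w("top",[cr(247,237),cr(390,288),cr(207,342),cr(352,393)],32); print(f.round(1),f.mean(0))
ax=(f[0]+f[2]-f[1]-f[3]);print("y axis deg",np.degrees(np.arctan2(ax[1],ax[0])))
print("rib",p2w("top",[cr(249,298)],44),"screw",p2w("top",[cr(317,318)],44))
print("driver cap",p2w("top",[cr(562,299)],142),"hole/blocktop",p2w("top",[cr(547,310)],60))
c=calibration("wrist");s=state();R=tcpR(s)
print("cam in tool",R.inv().apply(-c["R"].T@c["t"]-s["ee_pos"]),"axes",(c["R"]@R.as_matrix()).round(2),c["mtx"])
E
```

```text
[[597.2 182.8  32. ]
 [549.3  39.2  32. ]
 [491.6 218.7  32. ]
 [444.5  74.7  32. ]] [520.65570435 128.85970617  32.        ]
y axis deg 71.73181294260763
rib [[534.89929961 178.03582039  44.        ]] screw [[516.6933378 110.8050209  44.       ]]
driver cap [[ 530.4517212  -114.56585245  142.        ]] hole/blocktop [[ 528.11267033 -113.39267491   60.        ]]
cam in tool [  83.05572759    0.27353839 -156.9128875 ] axes [[-0.    1.   -0.  ]
 [-0.96 -0.   -0.29]
 [-0.29  0.    0.96]] [[309.70691629   0.         327.96777768]
 [  0.         309.70691629 200.62151693]
 [  0.           0.           1.        ]]
```

Run:
```python
from h import *
print(delta([490,-140,290],80))
```

```text
(array([ 417.1, -282.2,  -62. ]), array([ 1.0000e-04,  1.0000e-04, -1.0624e+00]))
```

>>> send_rows:
  deltas:
    - [[0.083, -0.056, -0.012], [0, 0, 0]]
    - [[0.083, -0.056, -0.012], [0, 0, 0]]
    - [[0.083, -0.056, -0.012], [0, 0, 0]]
    - [[0.083, -0.056, -0.012], [0, 0, 0]]
    - [[0.083, -0.056, -0.012], [0, 0, 0]]
    - [[0.083, -0.056, -0.012], [0, 0, 0]]
    - [[0.083, -0.056, -0.012], [0, 0, 0]]
    - [[0.083, -0.056, -0.012], [0, 0, 0]]
    - [[0.083, -0.056, -0.012], [0, 0, 0]]
    - [[0.083, -0.056, -0.012], [0, 0, 0]]

```text
time_s: 2.1
ee_pos: [487.1, -144.3, 288.0]
ee_rot: [180.0, -0.0, 19.1]
force: [0.4, -2.0, 0.2]
gripper_width: 90.9
gripper_force: 0.0
```

>>> send_rows:
  deltas:
    - [[0, 0, 0], [0, 0, -0.27]]
    - [[0, 0, 0], [0, 0, -0.27]]
    - [[0, 0, 0], [0, 0, -0.27]]
    - [[0, 0, 0], [0, 0, -0.27]]
    - [[0, 0, 0], [0, 0, -0.27]]
    - [[0, 0, 0], [0, 0, -0.27]]
    - [[0, 0, 0], [0, 0, -0.27]]
    - [[0, 0, 0], [0, 0, -0.24]]
    - [[0, 0, 0], [0, 0, 0]]
    - [[0, 0, 0], [0, 0, 0]]

```text
time_s: 3.1
ee_pos: [486.2, -146.1, 287.5]
ee_rot: [180.0, 0.0, 80.0]
force: [-0.8, 0.2, 0.0]
gripper_width: 91.2
gripper_force: 0.0
```

Run:
```python
from h import *
s=state();print(s["ee_pos"],s["ee_rot"],s["time_s"],s["qpos"])
c=calibration("wrist");im=grab_frame("wrist");cv2.imwrite("pics/w1.png",im[:,:,::-1])
np.savez("w1.npz",**c)
for l in ("block","driver"):
    print(l,[(round(d["p"],2),d["bbox"]) for d in trace("wrist",l)][:4])
```

```text
[ 486.22944144 -146.09708177  287.48096619] [1.79991955e+02 3.81757414e-03 7.99978455e+01] 3.1 [-1.80201491e+01  1.02664678e+01  9.20373531e+01 -2.72061593e-03
  7.76876798e+01 -8.01741492e+00]
block [(0.98, [328.1, 203.3, 63.5, 66.6]), (0.87, [232.3, 109.6, 72.4, 71.1]), (0.71, [322.6, 109.0, 68.7, 65.3])]
driver [(0.62, [348.2, 132.1, 33.8, 34.2])]
```

View pics/w1.png

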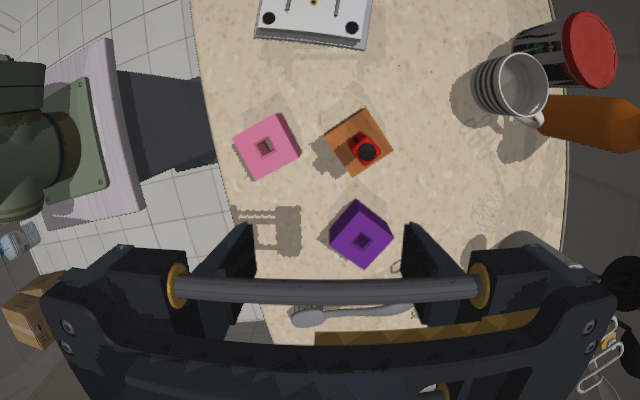

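The wrist view shows the wooden block at (360,142) with the red handle and black cap at (366,150). Pink is at (267,146) and purple at (361,236). I'll confirm with an enlarged crop.

Run:
```python
from h import *
im=cv2.imread("pics/w1.png"); cv2.imwrite("pics/w1c.png",cv2.resize(im[100:184,310:406],None,fx=7,fy=7,interpolation=cv2.INTER_CUBIC))
```

```text
(no output)
```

View pics/w1c.png

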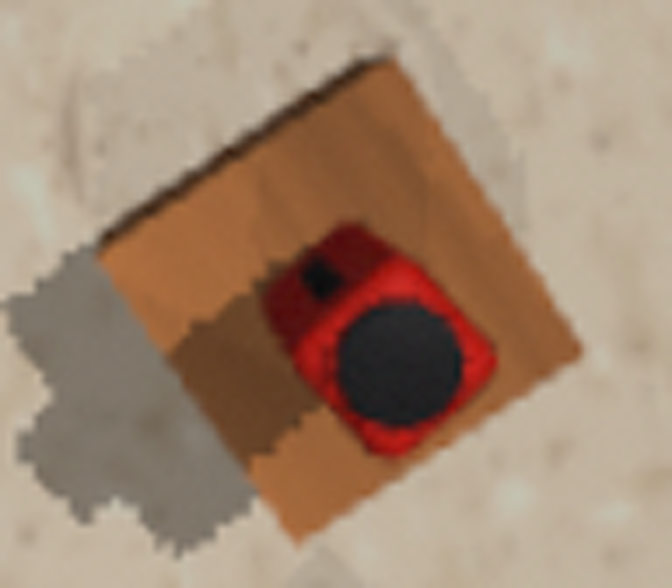

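The crop confirms it. Block top corners are at crop (388,64), (582,350), (298,545), (100,252). The cap is at (400,362), and the handle looks slightly rotated relative to the block.

Run:
```python
from h import *
c=dict(np.load("w1.npz"))
f=lambda L:[(310+(x+.5)/7-.5,100+(y+.5)/7-.5) for x,y in L]
b=p2w("wrist",f([(388,64),(582,350),(298,545),(100,252)]),60,c);print(b.round(1),b.mean(0).round(1))
for i in range(4):
    e=b[(i+1)%4]-b[i];print(np.hypot(*e[:2]).round(1),np.degrees(np.arctan2(e[1],e[0])).round(1))
h=p2w("wrist",f([(405,258),(500,352),(390,462),(292,366)]),138,c);print(h.round(1),h.mean(0).round(1))
for i in range(4):
    e=h[(i+1)%4]-h[i];print(np.hypot(*e[:2]).round(1),np.degrees(np.arctan2(e[1],e[0])).round(1))
print("cap",p2w("wrist",f([(400,362)]),142,c))
print(delta([555,140,250],161.7))
```

```text
[[ 547.   -71.5   60. ]
 [ 573.9 -127.6   60. ]
 [ 517.3 -154.7   60. ]
 [ 491.2  -96.1   60. ]] [ 532.4 -112.5   60. ]
62.3 -64.3
62.8 -154.4
64.1 114.0
60.9 23.9
[[ 535.8  -97.8  138. ]
 [ 547.3 -113.4  138. ]
 [ 529.2 -126.7  138. ]
 [ 517.4 -110.6  138. ]] [ 532.4 -112.1  138. ]
19.4 -53.4
22.5 -143.7
20.0 126.1
22.3 34.7
cap [[ 532.36528858 -111.89868564  142.        ]]
(array([293.7,  18.4,  37.4]), array([-0.0000e+00,  2.0000e-04, -1.4248e+00]))
```

>>> send_rows:
  deltas:
    - [[0.097, 0.006, 0.012], [0, 0, 0]]
    - [[0.097, 0.006, 0.012], [0, 0, 0]]
    - [[0.097, 0.006, 0.012], [0, 0, 0]]
    - [[0.097, 0.006, 0.012], [0, 0, 0]]
    - [[0.097, 0.006, 0.012], [0, 0, 0]]
    - [[0.097, 0.006, 0.012], [0, 0, 0]]
  grip: 1

```text
time_s: 3.85
ee_pos: [554.0, 139.5, 251.3]
ee_rot: [180.0, 0.0, 80.1]
force: [1.8, -0.9, -0.9]
gripper_width: 45.9
gripper_force: 0.0
```

>>> send_rows:
  deltas:
    - [[0, 0, 0], [0, 0, -0.285]]
    - [[0, 0, 0], [0, 0, -0.285]]
    - [[0, 0, 0], [0, 0, -0.285]]
    - [[0, 0, 0], [0, 0, -0.285]]
    - [[0, 0, 0], [0, 0, -0.285]]
    - [[0, 0, 0], [0, 0, -0.285]]
    - [[0, 0, 0], [0, 0, -0.285]]
    - [[0, 0, 0], [0, 0, -0.285]]
    - [[0, 0, 0], [0, 0, -0.285]]
    - [[0, 0, 0], [0, 0, -0.285]]

```text
time_s: 4.85
ee_pos: [553.8, 137.6, 251.3]
ee_rot: [-180.0, -0.0, 162.1]
force: [-0.1, 0.1, 0.5]
gripper_width: 0.3
gripper_force: 0.0
```

>>> send_rows:
  deltas:
    - [[0, 0, 0], [0, 0, 0]]
    - [[0, 0, 0], [0, 0, 0]]

```text
time_s: 5.05
ee_pos: [553.8, 137.5, 251.4]
ee_rot: [-180.0, -0.0, 161.6]
force: [0.2, -0.0, -0.1]
gripper_width: 0.5
gripper_force: 0.0
```

Run:
```python
from h import *
s=state();print(s["ee_pos"],s["ee_rot"],s["time_s"],s["qpos"])
c=calibration("wrist");im=grab_frame("wrist");cv2.imwrite("pics/w2.png",im[:,:,::-1])
np.savez("w2.npz",**c)
u=w2p("wrist",[520.6,128.9,35],c)[0];print(u)
D=trace("wrist","scale");print([(round(d["p"],2),d["bbox"]) for d in D][:4])
x,y,w,h=[int(v) for v in D[0]["bbox"]]; x-=5;y-=5;w+=10;h+=10
k=min(790/w,590/h); print("crop",x,y,k)
cv2.imwrite("pics/w2c.png",cv2.resize(im[max(y,0):y+h,x:x+w,::-1],None,fx=k,fy=k,interpolation=cv2.INTER_CUBIC))
```

```text
[553.77330597 137.54776904 251.39541591] [-1.79997110e+02 -1.18305028e-03  1.61592471e+02] 5.05 [ 1.27952204e+01  1.71386773e+01  8.79328252e+01 -1.92508226e-03
  7.49310065e+01 -5.87967502e+01]
[312.41921573 152.79863442]
[(0.72, [239.8, 87.4, 155.8, 122.7])]
crop 234 82 4.46969696969697
```

View pics/w2c.png

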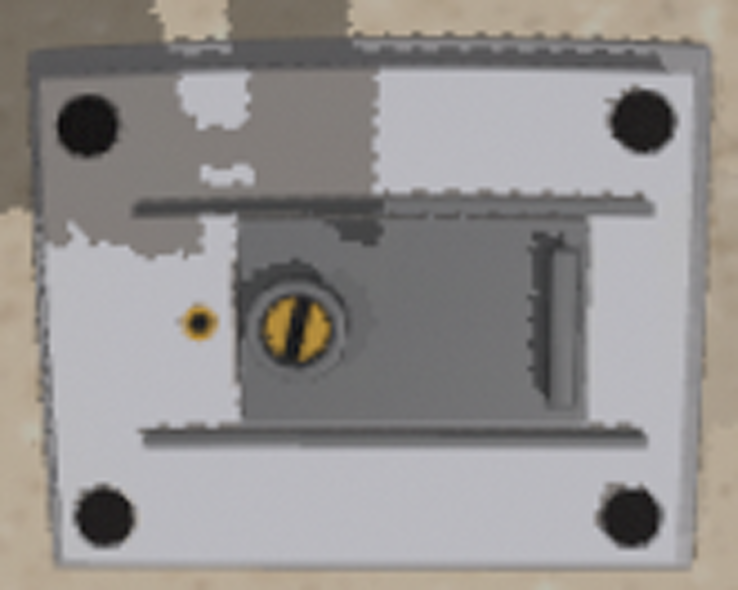

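The crop shows feet at (87,125), (642,120), (104,517), (631,517). The screw is at (297,329) with its slot about across the scale, the rib top at (565,327), and the brass screw hole at (199,322).

Run:
```python
from h import *
c=dict(np.load("w2.npz"));k=4.4697
f=lambda L:[(234+(x+.5)/k-.5,82+(y+.5)/k-.5) for x,y in L]
b=p2w("wrist",f([(87,125),(642,120),(104,517),(631,517)]),32,c);print(b.round(1),b.mean(0).round(1))
e=b[1]+b[3]-b[0]-b[2];e2=b[0]+b[1]-b[2]-b[3]
ya=np.degrees(np.arctan2(e[1],e[0]));xa=np.degrees(np.arctan2(e2[1],e2[0]));print("y,x deg",ya,xa)
a=np.radians((ya+xa+90)/2); Y=np.array([np.cos(a),np.sin(a)]);X=np.array([Y[1],-Y[0]]);o=b.mean(0)[:2]
r=p2w("wrist",f([(565,327)]),44,c)[0];s=p2w("wrist",f([(297,329)]),42,c)[0];h=p2w("wrist",f([(199,322)]),28,c)[0]
sl=p2w("wrist",f([(304.5,297),(291.5,362)]),40,c)
for n,p in (("rib",r),("screw",s),("hole",h)): d=p[:2]-o; print(n,p.round(1),"local",(d@X).round(1),(d@Y).round(1))
d=sl[0]-sl[1];print("slot deg",np.degrees(np.arctan2(d[1],d[0])), "rib-screw",np.hypot(*(r-s)[:2]))
print("Ydeg",np.degrees(a))
st=np.array([*(r[:2]+Y*(4+13.5+14)),75]);print("start",st,delta(st,np.degrees(a)+90))
```

```text
[[445.9  77.3  32. ]
 [493.5 220.5  32. ]
 [551.7  41.9  32. ]
 [599.5 185.4  32. ]] [522.7 131.3  32. ]
y,x deg 71.60691913694735 161.6007465725428
rib [539.5 182.6  44. ] local 54.1 0.2
screw [517.8 114.6  42. ] local -17.4 -0.6
hole [508.4  87.4  28. ] local -46.1 -0.4
slot deg 149.39927558544326 rib-screw 71.43662934415175
Ydeg 161.60383285474506
start [509.61322057 192.58531358  75.        ] (array([ 59.3,  38.4, 176.4]), array([-1.0000e-04, -1.0000e-04, -1.5698e+00]))
```

>>> send_rows:
  deltas:
    - [[0.014, 0.035, 0.08], [0, 0, 0]]
    - [[0.014, 0.035, 0.08], [0, 0, 0]]
    - [[0.014, 0.035, 0.08], [0, 0, 0]]
    - [[0.014, 0.035, 0.08], [0, 0, 0]]
    - [[0, 0, 0.04], [0, 0, 0]]
    - [[0, 0, 0.03], [0, 0, 0]]
    - [[0, 0, 0.01], [0, 0, 0]]
    - [[0, 0, 0], [0, 0, 0]]
    - [[0, 0, 0], [0, 0, 0]]

```text
time_s: 6.05
ee_pos: [549.8, 212.8, 52.3]
ee_rot: [179.9, 0.1, 161.7]
force: [0.3, -1.1, -0.5]
gripper_width: 0.6
gripper_force: 0.0
```

>>> send_rows:
  deltas:
    - [[0, -0.01, 0], [0, 0, 0]]
    - [[0, -0.01, 0], [0, 0, 0]]
    - [[0, -0.01, 0], [0, 0, 0]]
    - [[0, -0.01, 0], [0, 0, 0]]
    - [[0, 0, 0], [0, 0, 0]]

```text
time_s: 6.55
ee_pos: [542.8, 193.3, 51.8]
ee_rot: [180.0, 0.0, 161.7]
force: [0.4, 0.6, 0.0]
gripper_width: 0.6
gripper_force: 0.1
```

>>> send_rows:
  deltas:
    - [[0, -0.01, 0.002], [0, 0, 0]]
    - [[0, -0.01, 0], [0, 0, 0]]
    - [[0, -0.01, 0], [0, 0, 0]]
    - [[0, -0.01, 0], [0, 0, 0]]

```text
time_s: 6.95
ee_pos: [537.1, 174.8, 50.9]
ee_rot: [179.9, 0.1, 161.8]
force: [1.4, 4.1, 4.0]
gripper_width: 0.5
gripper_force: 2.2
```

>>> send_rows:
  deltas:
    - [[0, -0.006, 0], [0, 0, 0]]
    - [[0, -0.004, 0], [0, 0, 0]]
    - [[0, -0.004, 0], [0, 0, 0]]
    - [[0, -0.004, 0], [0, 0, 0]]

```text
time_s: 7.35
ee_pos: [534.7, 167.5, 50.7]
ee_rot: [179.8, 0.1, 161.7]
force: [2.8, 11.7, 1.3]
gripper_width: 0.4
gripper_force: 6.1
```

>>> send_rows:
  deltas:
    - [[0, -0.004, 0], [0, 0, 0]]
    - [[0, 0, 0], [0, 0, 0]]
    - [[0, 0, 0], [0, 0, 0]]

```text
time_s: 7.65
ee_pos: [534.7, 167.4, 50.7]
ee_rot: [179.6, 0.1, 161.7]
force: [2.9, 13.5, 0.7]
gripper_width: 0.4
gripper_force: 6.9
```

>>> send_rows:
  deltas:
    - [[0, 0.02, 0], [0, 0, 0]]
    - [[0, 0.01, -0.05], [0, 0, 0]]
    - [[0, 0, -0.09], [0, 0, 0]]
    - [[-0.02, -0.06, -0.06], [0, 0, 0]]
    - [[-0.02, -0.08, 0], [0, 0, 0]]
    - [[-0.02, -0.06, 0], [0, 0, 0]]
    - [[0, 0, 0], [0, 0, 0]]
    - [[0, 0, 0], [0, 0, 0]]
    - [[0, 0, 0], [0, 0, 0]]

```text
time_s: 8.55
ee_pos: [534.4, 74.5, 149.7]
ee_rot: [-179.9, -0.1, 161.8]
force: [0.5, 0.5, 0.3]
gripper_width: 0.2
gripper_force: 0.0
```

Run:
```python
from h import *
s=state();print(s["ee_pos"],s["ee_rot"],s["time_s"],s["qpos"])
c=calibration("wrist");im=grab_frame("wrist");cv2.imwrite("pics/w3.png",im[:,:,::-1])
np.savez("w3.npz",**c)
u=w2p("wrist",[508.2,87.6,40],c)[0];print(u)
x,y=int(u[0])-50,int(u[1])-40
print(x,y)
cv2.imwrite("pics/w3c.png",cv2.resize(im[y:y+80,x:x+150,::-1],None,fx=5.3,fy=5.3,interpolation=cv2.INTER_CUBIC))
```

```text
[534.39127073  74.52041448 149.69248685] [-1.79929930e+02 -1.12139139e-01  1.61820461e+02] 8.55 [ 6.72711881e+00  1.88143158e+01  1.00988948e+02 -1.87904734e-02
  6.03279561e+01 -6.50840902e+01]
[332.65958698 169.57871895]
282 129
```

View pics/w3c.png

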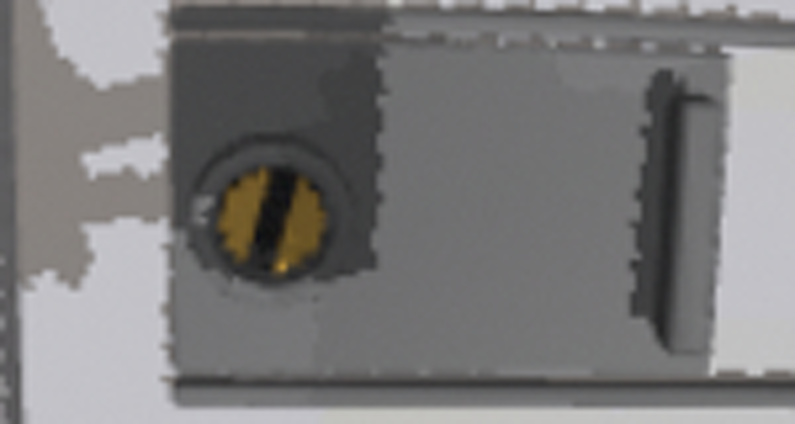

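The cover is shut: the brass hole is hidden, the screw is at crop (273,222), the slot leans from (285,168) to (261,272), and the rib is at (697,225).

Run:
```python
from h import *
c=dict(np.load("w3.npz"));k=5.3
im=cv2.imread("pics/w3.png");sub=im[150:190,310:355]
hsv=cv2.cvtColor(sub,cv2.COLOR_BGR2HSV);m=((hsv[...,1]>110)&(hsv[...,2]>60)).astype(np.uint8)
pts=np.argwhere(m)[:,::-1];hull=cv2.convexHull(pts.astype(np.int32));(cx,cy),r=cv2.minEnclosingCircle(hull)
M=cv2.moments(hull);hc=np.array([M["m10"]/M["m00"]+310,M["m01"]/M["m00"]+150]);print(len(pts),cx+310,cy+150,r,hc)
f=lambda L:[(282+(x+.5)/k-.5,129+(y+.5)/k-.5) for x,y in L]
print("mine",f([(273,222)]))
s=p2w("wrist",[hc],42,c)[0];print("screw",s, p2w("wrist",f([(273,222)]),42,c))
sl=p2w("wrist",f([(285,168),(261,272)]),42,c);d=sl[0]-sl[1];print("slot len",np.hypot(*d[:2]),"deg",np.degrees(np.arctan2(d[1],d[0])))
# slot via brass halves: line between two components' centroids is normal to the slot
n,l,st,ce=cv2.connectedComponentsWithStats(m);print(st[1:,4],ce[1:])
i=np.argsort(-st[1:,4])[:2]+1;q=p2w("wrist",ce[i]+[310,150],42,c);d=q[1]-q[0];print("slot by halves",np.degrees(np.arctan2(d[1],d[0]))+90,q.mean(0))
r=p2w("wrist",f([(697,225)]),44,c)[0];print("rib",r,np.hypot(*(r-s)[:2]))
Y=np.array([.3156,.9489]);print("local y screw,rib",(s[:2]-[522.7,131.3])@Y,(r[:2]-[522.7,131.3])@Y)
print(delta([532.4,-112.3,250],35.5),delta([532.4,-112.3,250],125.5))
```

```text
194 332.71167945861816 169.98905181884766 9.764256477355957 [332.7399131  170.01179392]
mine [(333.10377358490564, 170.4811320754717)]
screw [508.21151054  87.64284511  42.        ] [[508.70614534  87.81509956  42.        ]]
slot len 17.854330861222923 deg 149.27681073002216
[98 96] [[17.36734694 18.59183673]
 [28.19791667 21.75      ]]
slot by halves 145.33575523294363 [508.35833691  87.64118989  42.        ]
rib [530.26522552 155.34876013  44.        ] 71.20714341163578
local y screw,rib -45.99884155129399 25.20745365699272
(array([ -56. , -178.6, -100.1]), array([-2.1000e-03,  2.0000e-04,  2.2053e+00])) (array([ -56. , -178.6, -100.1]), array([-0.0014, -0.0011,  0.6345]))
```

>>> send_rows:
  deltas:
    - [[0, 0, -0.09], [0, 0, 0]]
    - [[-0.02, -0.05, -0.06], [0, 0, 0]]
    - [[-0.024, -0.08, -0.03], [0, 0, 0]]
    - [[-0.026, -0.086, -0.02], [0, 0, 0]]
    - [[-0.026, -0.086, 0], [0, 0, 0]]
    - [[-0.016, -0.056, 0], [0, 0, 0]]
    - [[0, 0, 0], [0, 0, 0.254]]
    - [[0, 0, 0], [0, 0, 0.254]]
    - [[0, 0, 0], [0, 0, 0.254]]
    - [[0, 0, 0], [0, 0, 0.254]]
  grip: 0

```text
time_s: 9.6
ee_pos: [532.4, -112.5, 250.0]
ee_rot: [-179.9, -0.1, 132.5]
force: [0.4, 0.4, -0.4]
gripper_width: 77.7
gripper_force: 0.0
```

>>> send_rows:
  deltas:
    - [[0, 0, 0], [0, 0, 0.253]]
    - [[0, 0, 0], [0, 0, 0]]
    - [[0, 0, 0], [0, 0, 0]]

```text
time_s: 9.9
ee_pos: [532.4, -112.6, 250.2]
ee_rot: [-180.0, -0.0, 125.7]
force: [0.1, 0.7, -0.5]
gripper_width: 91.3
gripper_force: 0.0
```

Run:
```python
from h import *
print(state()["ee_pos"],delta([532.4,-112.2,112],125.5))
```

```text
[ 532.39072713 -112.64649688  250.16891771] (array([  0.3,   0.4, 138.2]), array([-0.0006, -0.0004,  0.0027]))
```

>>> send_rows:
  deltas:
    - [[0, 0, 0.08], [0, 0, 0]]
    - [[0, 0, 0.08], [0, 0, 0]]
    - [[0, 0, 0.08], [0, 0, 0]]
    - [[0, 0, 0.03], [0, 0, 0]]
    - [[0, 0, 0.006], [0, 0, 0]]
    - [[0, 0, 0], [0, 0, 0]]
    - [[0, 0, 0], [0, 0, 0]]

```text
time_s: 10.6
ee_pos: [533.4, -113.5, 113.8]
ee_rot: [179.9, 0.1, 125.5]
force: [0.7, -0.7, -0.0]
gripper_width: 91.4
gripper_force: 0.0
```

>>> send_rows:
  deltas:
    - [[0, 0, 0], [0, 0, 0]]
    - [[0, 0, 0], [0, 0, 0]]
    - [[0, 0, 0], [0, 0, 0]]
    - [[0, 0, 0], [0, 0, 0]]
    - [[0, 0, 0], [0, 0, 0]]
    - [[0, 0, 0], [0, 0, 0]]
    - [[0, 0, 0], [0, 0, 0]]
    - [[0, 0, 0], [0, 0, 0]]
    - [[0, 0, 0], [0, 0, 0]]
    - [[0, 0, 0], [0, 0, 0]]
  grip: 1
  grip_force: 45

```text
time_s: 11.6
ee_pos: [532.3, -113.3, 112.4]
ee_rot: [-180.0, 0.0, 125.4]
force: [-0.0, -0.2, -0.4]
gripper_width: 23.8
gripper_force: 45.0
```

>>> send_rows:
  deltas:
    - [[0, 0, -0.04], [0, 0, 0]]
    - [[0, 0, -0.07], [0, 0, 0]]
    - [[0, 0, -0.08], [0, 0, 0]]
    - [[0, 0, -0.06], [0, 0, 0]]
    - [[0.03, 0.018, 0], [0, 0, 0]]
    - [[0.06, 0.032, 0], [0, 0, 0]]
    - [[0.07, 0.038, 0], [0, 0, 0]]
    - [[0.07, 0.038, 0], [0, 0, 0]]
    - [[0.07, 0.038, 0], [0, 0, 0]]
    - [[0.056, 0.03, 0], [0, 0, 0]]

```text
time_s: 12.6
ee_pos: [507.4, 89.8, 237.3]
ee_rot: [-180.0, -0.0, 125.5]
force: [0.0, -0.8, -0.3]
gripper_width: 23.8
gripper_force: 45.0
```

>>> send_rows:
  deltas:
    - [[0, 0, 0], [0, 0, 0]]
    - [[0, 0, 0], [0, 0, 0]]

```text
time_s: 12.8
ee_pos: [507.9, 88.2, 237.2]
ee_rot: [-180.0, 0.0, 125.5]
force: [-0.1, -0.6, -0.5]
gripper_width: 24.1
gripper_force: 45.0
```

Run:
```python
from h import *
s=state();print(s["ee_pos"],s["ee_rot"],s["time_s"],s["gripper_width"])
tip=s["ee_pos"]-[0,0,110.4]
ps=grab_frame("scene"); u=w2p("scene",[tip,tip+[0,0,58]])
print(u)
x,y=u[0].astype(int)-[35,50]
a=cv2.resize(ps[y:y+80,x:x+70,::-1],None,fx=7,fy=7,interpolation=cv2.INTER_CUBIC)
im=grab_frame("wrist");c=calibration("wrist");np.savez("w4.npz",**c);cv2.imwrite("pics/w4.png",im[:,:,::-1])
v=w2p("wrist",[tip],c)[0];print(v,x,y);x,y=v.astype(int)-[20,40]
b=cv2.resize(im[y:y+80,x:x+44,::-1],None,fx=7,fy=7,interpolation=cv2.INTER_CUBIC);print(x,y)
cv2.imwrite("pics/w4c.png",np.hstack([a,b]))
```

```text
[507.92867321  88.16829616 237.23502   ] [-1.79957471e+02  2.82275690e-02  1.25537987e+02] 12.8 24.099280420642355
[[337.50892749 198.71405853]
 [338.82723731 175.6295386 ]]
[327.44268627 200.05639738] 302 148
307 160
```

View pics/w4c.png

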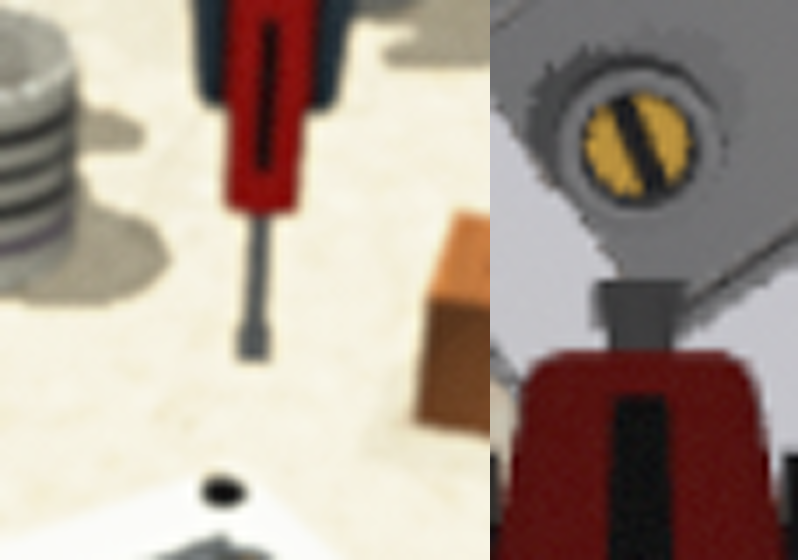

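The wrist view shows the blade broad along the image's horizontal (tool y), at crop (592–688, 285). So the blade lies 90° from tool x. I'll turn to tool yaw 237.5 to match the slot and go lower.

>>> send_rows:
  deltas:
    - [[0, 0, 0.01], [0, 0, -0.28]]
    - [[0, 0, 0.02], [0, 0, -0.28]]
    - [[0, 0, 0.02], [0, 0, -0.28]]
    - [[0, 0, 0.02], [0, 0, -0.28]]
    - [[0, 0, 0.02], [0, 0, -0.28]]
    - [[0, 0, 0.01], [0, 0, -0.28]]
    - [[0, 0, 0.01], [0, 0, -0.28]]
    - [[0, 0, 0.01], [0, 0, -0.28]]
    - [[0, 0, 0], [0, 0, -0.28]]
    - [[0, 0, 0], [0, 0, -0.28]]

```text
time_s: 13.9
ee_pos: [508.3, 86.4, 177.1]
ee_rot: [-180.0, -0.0, -154.1]
force: [0.6, -0.0, -1.0]
gripper_width: 23.7
gripper_force: 45.0
```

>>> send_rows:
  deltas:
    - [[0, 0, 0], [0, 0, -0.28]]
    - [[0, 0, 0], [0, 0, -0.28]]
    - [[0, 0, 0], [0, 0, -0.28]]
    - [[0, 0, 0], [0, 0, -0.27]]
    - [[0, 0, 0], [0, 0, 0]]
    - [[0, 0, 0], [0, 0, 0]]
    - [[0, 0, 0], [0, 0, 0]]

```text
time_s: 14.6
ee_pos: [508.2, 87.4, 177.4]
ee_rot: [-180.0, -0.0, -122.7]
force: [-1.0, -0.1, -0.5]
gripper_width: 23.7
gripper_force: 45.0
```

Run:
```python
from h import *
s=state();print(s["ee_pos"],s["ee_rot"],s["time_s"],s["gripper_width"],s["qpos"][5])
tip=s["ee_pos"]-[0,0,110.4]
c=calibration("wrist");im=grab_frame("wrist");np.savez("w5.npz",**c);cv2.imwrite("pics/w5.png",im[:,:,::-1])
v=w2p("wrist",[tip,[508.3,87.7,42]],c);print(v);x,y=v[0].astype(int)-[40,40];print(x,y)
cv2.imwrite("pics/w5c.png",cv2.resize(im[y:y+65,x:x+85,::-1],None,fx=9,fy=9,interpolation=cv2.INTER_CUBIC))
```

```text
[508.23409316  87.37739956 177.39684225] [-1.79997632e+02 -8.46645325e-03 -1.22709679e+02] 14.6 23.713794440247906 -138.80400843781553
[[329.21934639 201.51540792]
 [329.26153358 194.40544471]]
289 161
```

View pics/w5c.png

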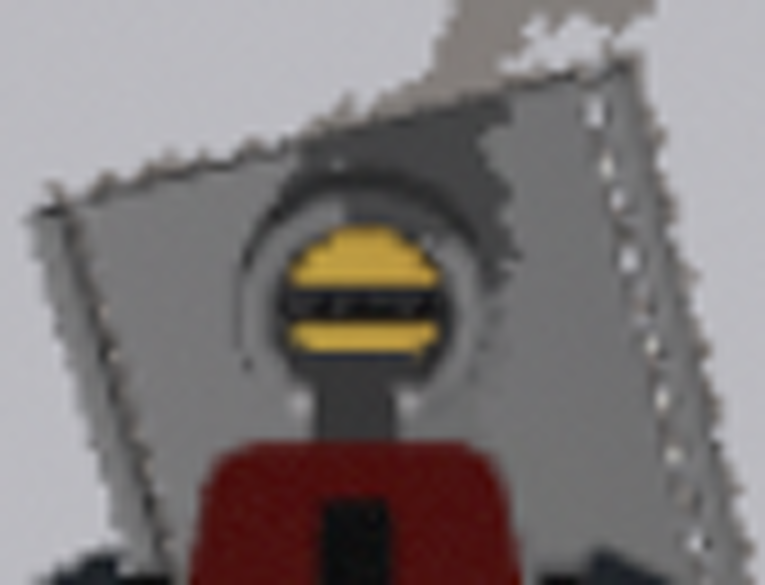

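The slot is level in the image at crop (363,305), aligned with the blade just below at (355,357). I'll nudge under 1 mm and descend.

>>> send_rows:
  deltas:
    - [[-0.0012, 0.0014, 0.01], [0, 0, 0]]
    - [[0, 0, 0.02], [0, 0, 0]]
    - [[0, 0, 0.012], [0, 0, 0]]
    - [[0, 0, 0.004], [0, 0, 0]]
    - [[0, 0, 0.004], [0, 0, 0]]
    - [[0, 0, 0], [0, 0, 0]]

```text
time_s: 15.25
ee_pos: [507.8, 88.8, 152.2]
ee_rot: [180.0, -0.0, -122.5]
force: [0.7, 0.2, -1.6]
gripper_width: 24.1
gripper_force: 45.0
```

>>> send_rows:
  deltas:
    - [[0, 0, 0.002], [0, 0, 0]]
    - [[0, 0, 0.002], [0, 0, 0]]
    - [[0, 0, 0.002], [0, 0, 0]]
    - [[0, 0, 0], [0, 0, 0]]

```text
time_s: 15.65
ee_pos: [507.9, 88.8, 149.4]
ee_rot: [-180.0, -0.0, -122.6]
force: [0.2, 0.2, -0.3]
gripper_width: 24.1
gripper_force: 45.0
```

>>> send_rows:
  deltas:
    - [[0, 0, 0.002], [0, 0, 0]]
    - [[0, 0, 0.002], [0, 0, 0]]
    - [[0, 0, 0.002], [0, 0, 0]]
    - [[0, 0, 0], [0, 0, 0]]

```text
time_s: 16.05
ee_pos: [508.0, 88.9, 147.5]
ee_rot: [-180.0, 0.0, -122.5]
force: [-1.4, -0.5, 5.8]
gripper_width: 24.0
gripper_force: 45.0
```

>>> send_rows:
  deltas:
    - [[0, 0, 0.002], [0, 0, 0.1]]
    - [[0, 0, 0.0005], [0, 0, 0.2]]
    - [[0, 0, 0.0005], [0, 0, 0.2]]
    - [[0, 0, 0.0005], [0, 0, 0.2]]
    - [[0, 0, 0.0005], [0, 0, 0.2]]
    - [[0, 0, 0.0005], [0, 0, 0.2]]

```text
time_s: 16.65
ee_pos: [508.9, 88.3, 146.5]
ee_rot: [-179.9, 0.2, -154.2]
force: [-2.6, -2.0, 12.5]
gripper_width: 23.9
gripper_force: 45.0
```

Run:
```python
from h import *
s=state();print(s["ee_pos"],s["ee_rot"],s["force"],s["torque"],s["qpos"][5])
```

```text
[508.90879159  88.34513078 146.54984992] [-1.79857324e+02  1.53923472e-01 -1.54247422e+02] [-2.61881696 -2.00428502 12.46091457] [-0.44645436  0.50199821  0.05340435] -107.06755306971392
```

>>> send_rows:
  deltas:
    - [[0, 0, 0.0005], [0, 0, 0.2]]
    - [[0, 0, 0.0005], [0, 0, 0.2]]
    - [[0, 0, 0.0005], [0, 0, 0.2]]
    - [[0, 0, 0.0005], [0, 0, 0.2]]
    - [[0, 0, 0.0005], [0, 0, 0.2]]
    - [[0, 0, 0.0005], [0, 0, 0.2]]
    - [[0, 0, 0.0005], [0, 0, 0.2]]
    - [[0, 0, 0.0005], [0, 0, 0.2]]

```text
time_s: 17.45
ee_pos: [508.8, 87.8, 144.6]
ee_rot: [-179.9, 0.2, 159.9]
force: [-2.3, -3.4, 13.5]
gripper_width: 23.8
gripper_force: 45.0
```

Run:
```python
from h import *
s=state();print(s["ee_pos"],s["ee_rot"],s["force"],s["torque"],s["qpos"][5])
```

```text
[508.77029946  87.76670111 144.55355696] [-179.93647665    0.21557493  159.9397732 ] [-2.2996017  -3.41872924 13.5376131 ] [-0.92951836  0.57084412  0.03164482] -61.23089689210293
```

>>> send_rows:
  deltas:
    - [[0, 0, 0.0005], [0, 0, 0.16]]
    - [[0, 0, 0.0005], [0, 0, 0.16]]
    - [[0, 0, 0.0005], [0, 0, 0.1]]
    - [[0, 0, 0], [0, 0, 0.1]]
    - [[0, 0, 0], [0, 0, 0]]

```text
time_s: 17.95
ee_pos: [508.7, 87.8, 143.9]
ee_rot: [-180.0, 0.2, 145.2]
force: [-2.3, -3.2, 13.2]
gripper_width: 23.6
gripper_force: 45.0
```

Run:
```python
from h import *
s=state();print(s["ee_pos"],s["ee_rot"],s["force"],s["torque"],s["qpos"][5])
```

```text
[508.67823347  87.80051276 143.85424164] [-179.99346472    0.21009297  145.22392625] [-2.33430998 -3.23989903 13.17895288] [-0.92114275  0.57725085  0.09650557] -46.52211973443996
```

>>> send_rows:
  deltas:
    - [[0, 0, 0.0005], [0, 0, 0.1]]
    - [[0, 0, 0.0005], [0, 0, 0.1]]
    - [[0, 0, 0], [0, 0, 0.1]]
    - [[0, 0, 0], [0, 0, 0]]

```text
time_s: 18.35
ee_pos: [508.7, 88.0, 143.7]
ee_rot: [180.0, 0.2, 136.6]
force: [-3.5, -2.6, 16.1]
gripper_width: 23.8
gripper_force: 45.0
```

Run:
```python
from h import *
s=state();print(s["ee_pos"],s["ee_rot"],s["force"],s["torque"],s["qpos"][5])
```

```text
[508.66983381  88.01982102 143.73744956] [179.95043708   0.19381152 136.62352684] [-3.50739889 -2.60246174 16.11499679] [-0.75757943  0.75237023  0.11591235] -37.93093281315882
```

>>> send_rows:
  deltas:
    - [[0, 0, 0], [0, 0, 0.1]]
    - [[0, 0, 0], [0, 0, 0.1]]
    - [[0, 0, 0], [0, 0, 0.1]]
    - [[0, 0, 0], [0, 0, 0]]
    - [[0, 0, 0], [0, 0, 0]]

```text
time_s: 18.85
ee_pos: [508.6, 88.1, 143.7]
ee_rot: [179.9, 0.2, 128.1]
force: [-3.6, -2.3, 16.2]
gripper_width: 23.8
gripper_force: 45.0
```

Run:
```python
from h import *
s=state();print(s["ee_pos"],s["ee_rot"],s["force"],s["torque"],s["qpos"][5],s["gripper_width"])
```

```text
[508.57872332  88.12545563 143.73694177] [1.79924963e+02 1.72739507e-01 1.28092654e+02] [-3.58824475 -2.3421694  16.23076593] [-0.72619136  0.78228146  0.23301053] -29.397826253710527 23.804147240771524
```

>>> send_rows:
  deltas:
    - [[0, 0, 0], [0, 0, 0.1]]
    - [[0, 0, 0], [0, 0, 0.1]]
    - [[0, 0, 0], [0, 0, 0]]
    - [[0, 0, 0], [0, 0, 0]]

```text
time_s: 19.25
ee_pos: [508.5, 88.1, 143.7]
ee_rot: [179.9, 0.2, 122.4]
force: [-3.9, -2.3, 16.0]
gripper_width: 23.9
gripper_force: 45.0
```

Run:
```python
from h import *
s=state();print(s["ee_pos"],s["ee_rot"],s["force"],s["torque"],s["qpos"][5],s["gripper_width"])
```

```text
[508.47031308  88.08513996 143.73327261] [1.79924606e+02 1.67046673e-01 1.22387821e+02] [-3.9274638  -2.3227934  15.95267714] [-0.69108392  0.8390167   0.25760933] -23.68439912438043 23.89483233924677
```

>>> send_rows:
  deltas:
    - [[0, 0, 0], [0, 0, -0.2]]
    - [[0, 0, -0.006], [0, 0, 0]]
    - [[0, 0, -0.02], [0, 0, 0]]
    - [[0, 0, -0.04], [0, 0, 0]]
    - [[0, 0, -0.06], [0, 0, 0]]
    - [[0, 0, -0.06], [0, 0, 0]]
    - [[0, 0, 0], [0, 0, 0]]
    - [[0, 0, 0], [0, 0, 0]]

```text
time_s: 20.05
ee_pos: [507.7, 89.0, 234.2]
ee_rot: [180.0, -0.0, 128.0]
force: [0.4, -0.1, -1.5]
gripper_width: 23.5
gripper_force: 45.0
```

Run:
```python
from h import *
s=state();print(s["ee_pos"],s["ee_rot"],s["time_s"],s["gripper_width"],s["qpos"][5])
tip=s["ee_pos"]-[0,0,110]
c=calibration("wrist");im=grab_frame("wrist");np.savez("w6.npz",**c);cv2.imwrite("pics/w6.png",im[:,:,::-1])
v=w2p("wrist",[tip,[508.4,87.8,38]],c);print(v);x,y=v[0].astype(int)-[40,45];print(x,y)
cv2.imwrite("pics/w6c.png",cv2.resize(im[y:y+65,x:x+85,::-1],None,fx=9,fy=9,interpolation=cv2.INTER_CUBIC))
# slot direction from the two brass halves
p=v[1].astype(int)-[14,14];sub=im[p[1]:p[1]+29,p[0]:p[0]+29]
h=cv2.cvtColor(sub,cv2.COLOR_RGB2HSV);m=((h[...,1]>110)&(h[...,2]>60)&(h[...,0]>12)&(h[...,0]<35)).astype(np.uint8)
n,l,st,ce=cv2.connectedComponentsWithStats(m);i=np.argsort(-st[1:,4])[:2]+1;q=p2w("wrist",ce[i]+p,38,c);d=q[1]-q[0];print(st[1:,4],"slot deg",np.degrees(np.arctan2(d[1],d[0]))+90)
print("to block",delta([532.3,-113.3,s["ee_pos"][2]],114,s))
```

```text
[507.70523136  89.04075772 234.20932275] [ 1.79965719e+02 -1.03502900e-02  1.27987972e+02] 20.05 23.533801633069725 -29.34423866378629
[[326.89138702 201.31235517]
 [326.93409709 181.01007703]]
286 156
[60 61] slot deg 249.48987790263266
to block (array([-1.746e+02, -1.052e+02, -1.000e-01]), array([ 0.0006, -0.0003,  0.2441]))
```

View pics/w6c.png

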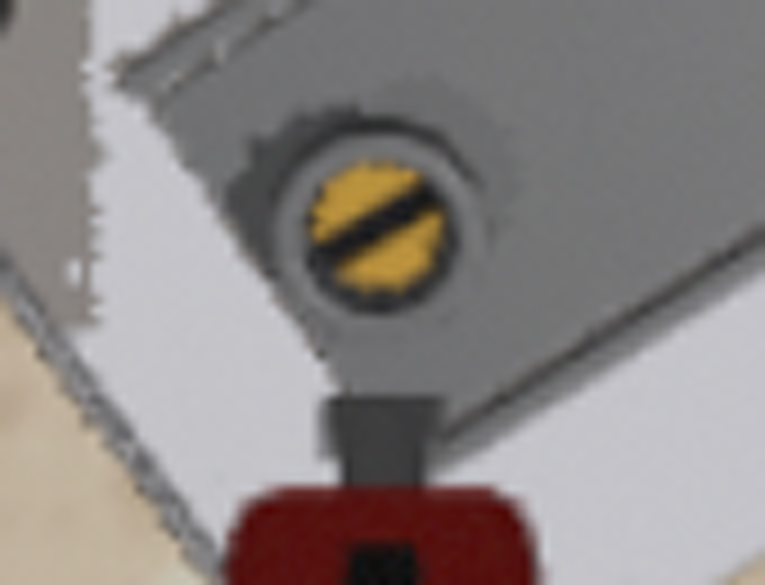

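The slot now lies at about 69.5°, which is the scale's x axis turned 92° clockwise, so the screw is home. That agrees with the hard stop I felt (torque up, z unchanged). The driver hangs straight in the grip, so I'll return it.

>>> send_rows:
  deltas:
    - [[-0.03, -0.018, 0], [0, 0, 0]]
    - [[-0.06, -0.036, 0], [0, 0, 0]]
    - [[-0.07, -0.042, 0], [0, 0, 0]]
    - [[-0.07, -0.042, 0], [0, 0, 0]]
    - [[-0.07, -0.042, 0], [0, 0, 0]]
    - [[-0.049, -0.03, 0], [0, 0, 0]]
    - [[0, 0, 0], [0, 0, 0.09]]
    - [[0, 0, 0], [0, 0, 0]]
    - [[0, 0, 0], [0, 0, 0]]

```text
time_s: 21.0
ee_pos: [532.0, -112.9, 232.6]
ee_rot: [-179.9, -0.1, 125.5]
force: [0.2, 0.5, -1.1]
gripper_width: 23.7
gripper_force: 45.0
```

Run:
```python
from h import *
s=state();print(s["ee_pos"],s["ee_rot"],delta([532.3,-113.1,112.4],125.5,s))
```

```text
[ 531.95911271 -112.93536059  232.62829648] [-1.79902520e+02 -1.33068342e-01  1.25481080e+02] (array([ -0.6,   0.4, 120.2]), array([-0.0017, -0.0023, -0.0003]))
```

>>> send_rows:
  deltas:
    - [[-0.001, 0.001, 0.04], [0, 0, 0]]
    - [[0, 0, 0.04], [0, 0, 0]]
    - [[0, 0, 0.024], [0, 0, 0]]
    - [[0, 0, 0.01], [0, 0, 0]]
    - [[0, 0, 0.01], [0, 0, 0]]
    - [[0, 0, 0.01], [0, 0, 0]]
    - [[0, 0, 0.01], [0, 0, 0]]

```text
time_s: 21.7
ee_pos: [533.7, -113.5, 162.2]
ee_rot: [180.0, 0.1, 125.4]
force: [-0.0, -0.6, -1.1]
gripper_width: 23.9
gripper_force: 45.0
```

>>> send_rows:
  deltas:
    - [[0, 0, 0.02], [0, 0, 0]]
    - [[0, 0, 0.02], [0, 0, 0]]
    - [[0, 0, 0.02], [0, 0, 0]]
    - [[0, 0, 0.02], [0, 0, 0]]
    - [[0, 0, 0.006], [0, 0, 0]]
    - [[0, 0, 0.002], [0, 0, 0]]
    - [[0, 0, 0], [0, 0, 0]]

```text
time_s: 22.4
ee_pos: [533.5, -113.5, 118.0]
ee_rot: [180.0, 0.0, 125.4]
force: [-0.5, -0.0, -1.1]
gripper_width: 23.7
gripper_force: 45.0
```

>>> send_rows:
  deltas:
    - [[0, 0, 0.004], [0, 0, 0]]
    - [[0, 0, 0.004], [0, 0, 0]]
    - [[0, 0, 0.003], [0, 0, 0]]
    - [[0, 0, 0], [0, 0, 0]]
    - [[0, 0, 0], [0, 0, 0]]

```text
time_s: 22.9
ee_pos: [533.3, -113.5, 112.5]
ee_rot: [180.0, 0.0, 125.4]
force: [0.4, 1.1, -1.4]
gripper_width: 23.5
gripper_force: 45.0
```

>>> send_rows:
  deltas:
    - [[0, 0, 0.002], [0, 0, 0]]
    - [[0, 0, 0.002], [0, 0, 0]]
    - [[0, 0, 0], [0, 0, 0]]

```text
time_s: 23.2
ee_pos: [533.4, -113.5, 112.4]
ee_rot: [180.0, 0.0, 125.4]
force: [-3.3, 0.3, 11.3]
gripper_width: 23.9
gripper_force: 45.0
```

Seated. Release and rise.

>>> send_rows:
  deltas:
    - [[0, 0, -0.003], [0, 0, 0]]
    - [[0, 0, 0], [0, 0, 0]]
    - [[0, 0, 0], [0, 0, 0]]
    - [[0, 0, 0], [0, 0, 0]]
    - [[0, 0, 0], [0, 0, 0]]
    - [[0, 0, 0], [0, 0, 0]]
    - [[0, 0, 0], [0, 0, 0]]
    - [[0, 0, 0], [0, 0, 0]]
  grip: 0

```text
time_s: 24.0
ee_pos: [533.3, -113.5, 111.9]
ee_rot: [-180.0, 0.0, 125.4]
force: [0.5, -0.4, -0.6]
gripper_width: 84.8
gripper_force: 0.0
```

>>> send_rows:
  deltas:
    - [[0, 0, -0.04], [0, 0, 0]]
    - [[0, 0, -0.08], [0, 0, 0]]
    - [[0, 0, -0.08], [0, 0, 0]]
    - [[0, 0, -0.08], [0, 0, 0]]
    - [[0, 0, -0.04], [0, 0, 0]]
    - [[0, 0, 0], [0, 0, 0]]
    - [[0, 0, 0], [0, 0, 0]]

```text
time_s: 24.7
ee_pos: [532.9, -113.4, 271.3]
ee_rot: [-180.0, -0.0, 125.4]
force: [0.8, -0.4, -0.5]
gripper_width: 91.2
gripper_force: 0.0
```

Run:
```python
from h import *
s=state();print(s["ee_pos"],s["time_s"],s["gripper_width"])
im=grab_frame("scene");cv2.imwrite("pics/s9.png",cv2.resize(im[130:310,160:440,::-1],(800,514),interpolation=cv2.INTER_CUBIC))
print([(d["p"],d["bbox"]) for d in trace("scene","driver")])
```

```text
[ 532.92179831 -113.3576653   271.3231489 ] 24.7 91.17292283210935
[(0.66, [374.6, 155.4, 7.9, 33.0])]
```

View pics/s9.png

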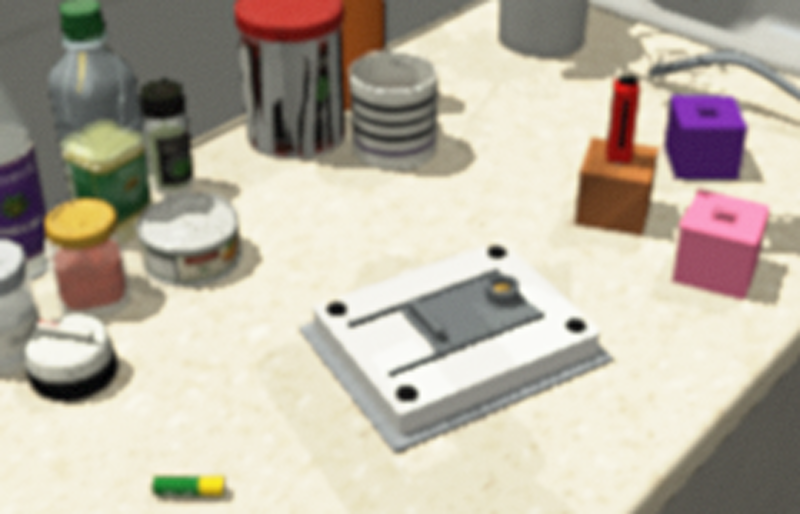

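The driver stands upright and seated at (624,120) in the wooden block, the cover is shut, and the bystanders haven't moved.

```bash
python3 -c "
from workcell import *
print(job_done())"
```

```text
the job is handed in; nothing more can be done
None
```

The cover is shut, the screw is driven home to its stop, and the screwdriver is back fully down in the wooden block and released. I handed the job in at about 25 s; the hand-in gave no verdict, so a pass is not confirmed.

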